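# Set the lens in line and hold the laser shutter open

## Robot

A 6-joint arm with a two-finger parallel gripper is mounted at the origin on a cart in front of the work surface, level with it; the furniture and walls round the work are solid. World frame = base frame: x ahead of the robot, y to its left, z up, the work surface at z = 0. Lengths are in m, angles in rad, forces in N, time in s.
With the tool pointing down it reaches from about 0.3 to 0.825 m from the base axis. Payload 5.4 kg.
Tool frame: the origin (TCP) lies at the very end of the fingers, on their centre line; the grasp point (between the pads) lies 19 mm behind it; z points along the fingers, x is the direction in which the jaws open and shut, and the axes are right-handed (so a half turn about z gives the same grasp; the last joint's range is limited). The gripper opens to 92 mm and grips with 3 to 60 N. Pads are 20 mm wide; open, the fingers measure 128 mm over their backs; the gripper's body (75 mm by 189 mm) begins 69 mm behind the grasp point.
Start: joints at [0.891, 0.158, 1.597, -0, 1.386, -0.21], TCP at [0.26, 0.513, 0.215] pointing down, gripper open.
Joint ranges: [-2.91, 2.91], [-0.94, 2.29], [0.18, 2.7], [-1.29, 4.43], [0.17, 2.64], [-3, 3]. Speed limits (rad/s): [2.57, 2.57, 3.14, 3.14, 3.14, 3.14].

## Interface

Orientations are given as a rotation vector (axis times angle).
In Python, from workcell import bot gives the robot as it stands. Calls block until the motion is done:
- bot.goto(position, orientation): joint-space move of the TCP to a pose.
- bot.line_to(position, rot=None, max_speed=0.15): straight line of the TCP; rot=None keeps the orientation; max_speed is the mean speed in m/s.
- bot.set_joints(angles): joint-space move.
- bot.set_gripper(opening, newtons=None): opening from 0.0 (shut) to 1.0 (fully open); newtons is the grip in N (None keeps the last); returns when the fingers have stopped.
- bot.hold(seconds).
- bot.inverse_kinematics(position, orientation): joint angles nearest the present ones, or None.
- bot.read_camera(name): name is "scene" or "top"; returns a dict with "pixels" (384x512x3 uint8, blue, green, red), "fx", "fy", "cx", "cy" (pixels), "R" (3x3) and "t" (3): a world point X has camera coordinates R X + t. Camera axes: x right, y down, z forward; pixel columns grow to the right and rows downward; lengths in m; the calibration is good to about 2 mm. A picture is of the moment at which its call begins. There is no depth.
A pose or a line that the arm cannot do raises bot.MotionError and nothing moves.
- bot.job_done(): hands the job in, once; it reports no verdict.
Readings, each from a call of its own:
- bot.current_clock(): time.
- bot.current_joints(): joint angles.
- bot.current_joint_vel(): joint speeds.
- bot.current_effort(): joint torques, N m.
- bot.current_ee_pos(): TCP position.
- bot.current_tool_rot(): TCP orientation.
- bot.current_contact_force(): force on the tool from outside, world axes, zero at the start.
- bot.current_ft_torque(): the same for the moment, N m.
- bot.current_opening(): opening from 0.0 (shut) to 1.0 (fully open).
Only numpy, scipy, OpenCV 4.12 (cv2) and the standard library are available. Lean on these libraries where they do the work, as an engineer would, in place of code of your own. Each camera call takes 0.05 s, during which the arm holds its last target.

## Task

Stand the lens mount on the foot outline drawn on the laser's base plate, lens square across the beam, and let go of it. Only then press the spring-loaded shutter lever down with the fingers to half travel, where its arm is level between the two ridges on the side plate, never all the way down to its stop, and finish while still holding it there, because it springs shut if released. Leave the lens where it stands and do not disturb the other things on the table.

Things in the scene. Friction and masses are not known exactly. Their poses are not given: they have to be found in the camera images.
- lens_post: lens in a black ring on a thin pale post with a flat black foot; loose, upright, on the table at the right; 270 g. Origin: centre of the foot's underside, z up. Foot 24 (x) x 58 (y) x 10 mm; post 12 mm thick, z 10-60; ring 12 mm thick (x), 36 wide (y), z 60-95 mm: grasp it across the 12 mm from above at z 78. The lens looks along its x; either face may look at the laser
- bench: fixed laser bench. Origin on the table under the shutter housing, z up, beam along -y at z 87 mm. Base plate 90 (x) x 330 mm (y +45 to -285), 10 thick. Housing 44 x 32 mm at the origin, ears to z 128; laser cylinder out to y +93. Beam stop at y -252, top z 96, 51 mm wide. Lever goes out to -x; on its +y side the side plate with two ridges (x -58 to -14, y 14 to 18, z to 139)
- outline (a point): centre of the thin black outline on top of the base plate, 10 mm above the table, at bench x 0, y -150 mm; axes of the bench. It encloses 58 mm along bench x by 24 mm along bench y: the lens foot lies in it with its long side along bench x (lens x axis along bench y)
- lever_arm (a joint): shutter lever angle (rad): 0 at rest (arm slants up to its end), 0.25 half travel (arm level, shutter open), 0.5 bottom stop (shut again). Hinge axis along bench y at bench x 0, z 120 mm; the pad is 100 mm from it towards bench -x and goes down when pressed. Spring return: at the pad about 2.4 N to start, 6.4 N at half travel, 10.4 N at the stop
- pad_top (a point): centre of the upper face of the round black pad (30 mm across, 9 mm thick) at the lever's end; moves with the lever: 150 mm above the table at rest, 125 mm at half travel; its own axes slant with the lever
- iris_mount: bystander: iris on a black square post holder (not a pale thin post) with a small side lever, 25x62x97 mm, stands near the front; leave it alone
- mirror_mount: bystander: square black mirror mount on a post and slotted foot, 46x58x97 mm, far behind the bench; leave it alone
- oil_dropper: bystander: small brown dropper bottle, 29 mm across, 89 mm tall, upright; leave it alone
- objective_can: bystander: black canister with ribbed white cap, 36 mm across, 61 mm tall, upright; leave it alone
- screw_jar: bystander: clear jar with black cap, 58 mm across, 56 mm tall, at the left; leave it alone
Mind the look-alikes: they are no part of the job. What is shaped like the lens_post but blue or pink is not meant.

How it is judged:
By the outcome, as a careful person would: the job done as asked, in the order asked, and still so for the second after the job is handed in, while the arm keeps its last pose, push and grip.
It also fails if it takes over 50 s, if anything falls off the work surface, if the arm or the gripper's body presses on something with over 40 N, if the wrist force passes 120 N, or if a joint passes its speed limit or range.

## Working session

There is one attempt and no reset: what is moved stays moved. The work goes in short steps, each a Python script; the robot and the scene stay as the last script left them, time stands still between calls to the robot, and variables do not carry over. Pictures are saved under pics/ and viewed, and the job is handed in when it is done.

```bash
mkdir -p pics; ls; python3 - <<'E'
from workcell import bot
import cv2,numpy as np
for n in("scene","top"):
    c=bot.read_camera(n);cv2.imwrite(f"pics/{n}0.png",c["pixels"])
    print(n,c["fx"],c["fy"],c["cx"],c["cy"],np.round(c["R"],3).tolist(),np.round(c["t"],3).tolist(), np.round(-c["R"].T@c["t"],3))
print(bot.current_clock(),bot.current_tool_rot(),bot.current_opening())
E
```

```text
pics
scene 456.2300820339617 456.2300820339617 257.24071723581864 185.40011485484393 [[0.736, -0.677, 0.006], [-0.435, -0.479, -0.763], [0.52, 0.558, -0.647]] [-0.408, 0.34, 1.135] [-0.142 -0.748  0.996]
top 412.78510587887195 412.78510587887195 252.47243719843078 188.73494778819855 [[0.014, -1.0, 0.002], [-0.976, -0.014, -0.216], [0.216, 0.002, -0.976]] [0.013, 0.566, 1.445] [0.24  0.019 1.533]
0.1 [ 2.67691079e+00  1.64318959e+00 -2.45942561e-03] 1.0015212453975708
```

View pics/scene0.png

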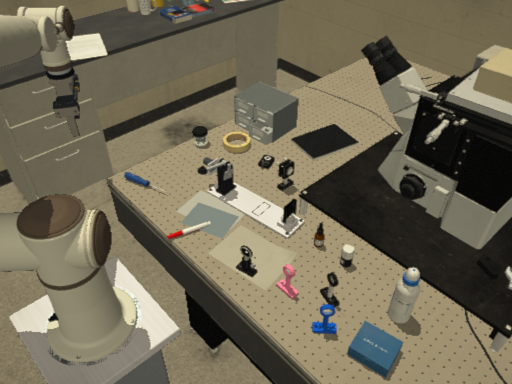

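View pics/top0.png

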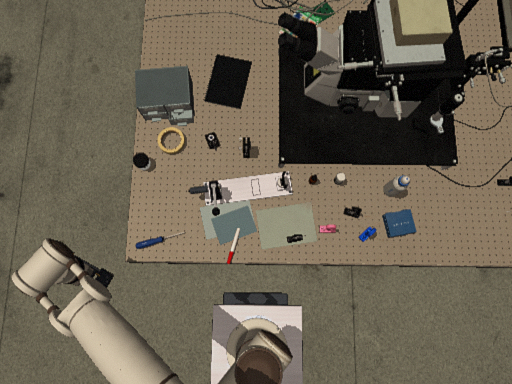

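The bench runs from top px (192,190) to (292,183), and the outline is near (256,186). The candidate lens_post is at scene (330,290) and top (353,212), beyond the pink and blue look-alikes. The item at scene (246,262) is probably the iris. I'll zoom in.

```bash
python3 - <<'E'
import cv2,numpy as np
s=cv2.imread("pics/scene0.png");t=cv2.imread("pics/top0.png")
cv2.imwrite("pics/z1.png",cv2.resize(t[160:260,185:385],None,fx=4,fy=4,interpolation=cv2.INTER_CUBIC))
a=cv2.resize(s[150:245,190:310],None,fx=5,fy=5,interpolation=cv2.INTER_CUBIC)
cv2.imwrite("pics/z2.png",a)
cv2.imwrite("pics/z3.png",cv2.resize(s[230:345,230:370],None,fx=5,fy=5,interpolation=cv2.INTER_CUBIC))
E
```

```text
(no output)
```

View pics/z1.png

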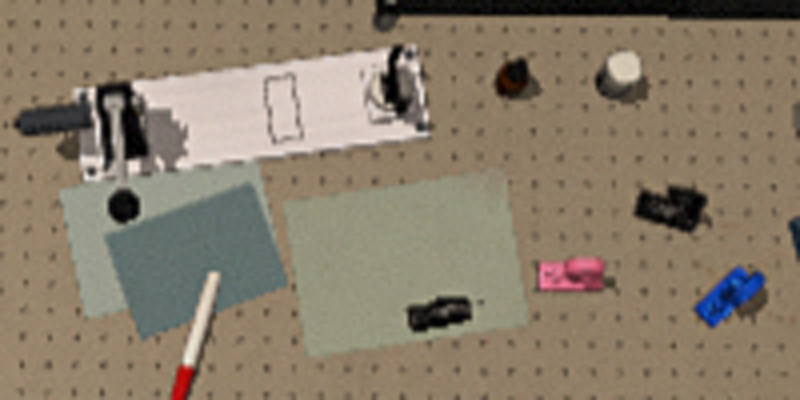

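View pics/z2.png

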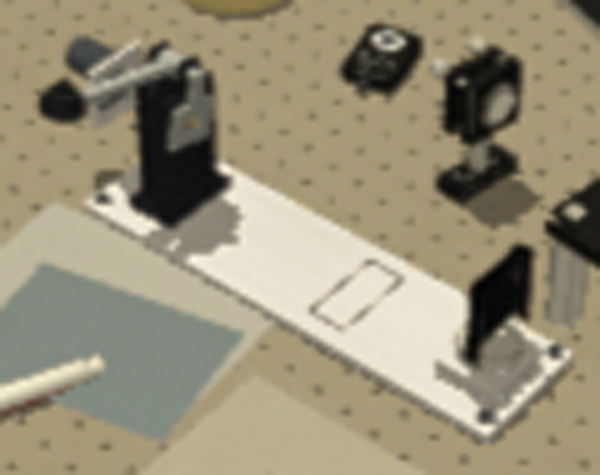

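View pics/z3.png

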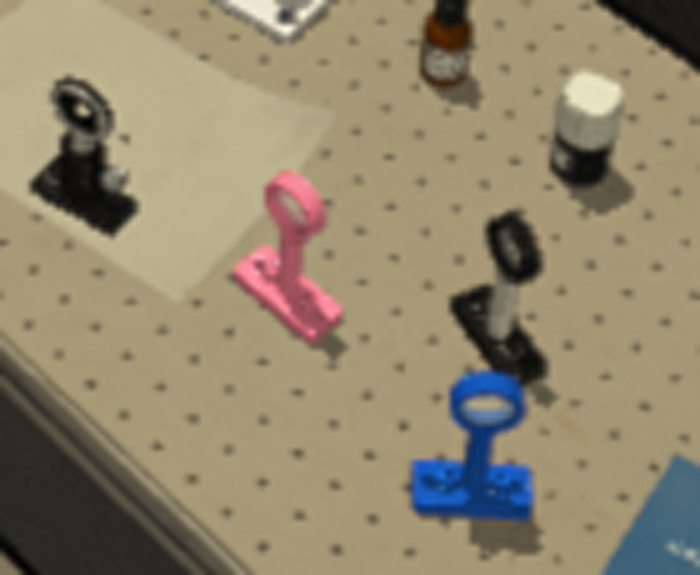

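The lens_post (black ring, pale post) is at scene (330,288) and top (353,212). The outline is at top (256,187). Next I measure both.

```bash
cat > h.py <<'E'
import cv2,numpy as np
from workcell import bot
def ray(c,p,z):
    R,t=c["R"],c["t"];o=-R.T@t
    p=np.atleast_2d(p).astype(float)
    d=np.c_[(p[:,0]-c["cx"])/c["fx"],(p[:,1]-c["cy"])/c["fy"],np.ones(len(p))]@R
    return o+d*((z-o[2])/d[:,2])[:,None]
def proj(c,X):
    q=np.atleast_2d(X)@c["R"].T+c["t"];return np.c_[q[:,0]/q[:,2]*c["fx"]+c["cx"],q[:,1]/q[:,2]*c["fy"]+c["cy"]]
E
cat > m1.py <<'E'
from h import *
for n,roi in(("top",(160,215,180,300)),("scene",(175,245,200,310))):
    c=bot.read_camera(n);im=c["pixels"];g=im.min(2)
    y0,y1,x0,x1=roi
    m=np.zeros(g.shape,np.uint8);m[y0:y1,x0:x1]=(g[y0:y1,x0:x1]>(165))*255
    cs,_=cv2.findContours(m,cv2.RETR_EXTERNAL,cv2.CHAIN_APPROX_NONE);k=max(cs,key=cv2.contourArea)
    w=ray(c,k[:,0,:],.01)
    r=cv2.minAreaRect((w[:,:2]*1000).astype(np.float32));print(n,"plate",r,cv2.boxPoints(r).round(1).tolist())
    # outline: dark pixels inside
    if n=="top": oroi=(176,199,247,265)
    else: oroi=(198,220,249,273)
    y0,y1,x0,x1=oroi
    sub=np.zeros(g.shape,np.uint8)
    bg=cv2.medianBlur(g,15).astype(int)
    sub[y0:y1,x0:x1]=((bg-g)[y0:y1,x0:x1]>25)*255
    cs,_=cv2.findContours(sub,cv2.RETR_EXTERNAL,cv2.CHAIN_APPROX_NONE)
    k=max(cs,key=lambda q:cv2.boundingRect(q)[2]*cv2.boundingRect(q)[3]);print(cv2.boundingRect(k))
    w=ray(c,k[:,0,:],.01);r=cv2.minAreaRect((w[:,:2]*1000).astype(np.float32));print(n,"outline",r)
    # lens dark
    roi=(200,225,338,368) if n=="top" else (268,310,315,345)
    y0,y1,x0,x1=roi
    m=np.zeros(g.shape,np.uint8);m[y0:y1,x0:x1]=(im.max(2)[y0:y1,x0:x1]<60)*255
    cs,_=cv2.findContours(m,cv2.RETR_EXTERNAL,cv2.CHAIN_APPROX_NONE)
    for k in cs:
        if cv2.contourArea(k)>8: print(n,"dark",cv2.boundingRect(k),cv2.minAreaRect(k))
    v=im.copy();v[m>0]=(0,255,0);v[sub>0]=(0,0,255)
    z=np.hstack([cv2.resize(q,(400,400),interpolation=cv2.INTER_NEAREST) for q in (im[y0-10:y1+10,x0-10:x0+y1-y0+10],v[y0-10:y1+10,x0-10:x0+y1-y0+10])])
    cv2.imwrite(f"pics/m1_{n}.png",z);print("crop",x0-10,y0-10,400/(y1-y0+20))
E
python3 m1.py
```

```text
top plate ((584.3656005859375, 13.893142700195312), (90.86035919189453, 267.587646484375), 8.431792259216309) [[519.7999877929688, 139.60000610351562], [559.0, -125.0999984741211], [648.9000244140625, -111.80000305175781], [609.7000122070312, 152.89999389648438]]
(251, 178, 10, 18)
top outline ((586.53515625, 10.805964469909668), (64.80461120605469, 31.099430084228516), 8.80001163482666)
top dark (344, 207, 18, 11) ((352.23583984375, 210.92453002929688), (16.345903396606445, 10.164681434631348), 15.945395469665527)
crop 328 190 8.88888888888889
scene plate ((579.7733764648438, 19.723953247070312), (89.56205749511719, 281.88629150390625), 8.200590133666992) [[515.2999877929688, 152.8000030517578], [555.5999755859375, -126.19999694824219], [644.2000122070312, -113.4000015258789], [604.0, 165.60000610351562]]
(252, 205, 9, 11)
scene outline ((566.0763549804688, 20.006671905517578), (46.60594940185547, 21.07908058166504), 39.36920166015625)
scene dark (320, 287, 19, 20) ((328.97833251953125, 297.01593017578125), (22.364299774169922, 8.655413627624512), 53.746158599853516)
scene dark (328, 273, 10, 14) ((332.1000061035156, 279.2000427246094), (12.969193458557129, 8.049844741821289), 63.43495178222656)
crop 305 258 6.451612903225806
```

```bash
cat > m2.py <<'E'
from h import *
import sys
S=8
def up(im,roi):
    x0,y0,x1,y1=roi
    return cv2.resize(im[y0:y1,x0:x1],None,fx=S,fy=S,interpolation=cv2.INTER_CUBIC)
def px(k,roi): return (k+0.5)/S-0.5+np.array([roi[0],roi[1]])
if __name__=="__main__":
  for n,roi,th in(("top",(245,174,268,201),25),("scene",(246,196,276,222),20)):
    c=bot.read_camera(n);u=up(c["pixels"],roi).min(2)
    bg=np.median(u[u>150]);m=((bg-u.astype(float))>th).astype(np.uint8)*255
    cs,h=cv2.findContours(m,cv2.RETR_CCOMP,cv2.CHAIN_APPROX_NONE)
    for k,hh in zip(cs,h[0]):
        if cv2.contourArea(k)>3000:
            w=ray(c,px(k[:,0,:],roi),.01);r=cv2.minAreaRect((w[:,:2]*1000).astype(np.float32));print(n,"hole" if hh[3]>=0 else "outer",r)
    cv2.imwrite(f"pics/m2_{n}.png",np.hstack([u,m]))
  for n,roi in(("top",(336,198,372,226)),("scene",(312,264,348,312))):
    c=bot.read_camera(n);cv2.imwrite(f"pics/m2l_{n}.png",cv2.resize(up(c["pixels"],roi),None,fx=1.5,fy=1.5))
E
python3 m2.py; python3 -c "
import cv2,numpy as np
a=[cv2.imread('pics/m2_%s.png'%n) for n in('top','scene')]
b=[cv2.imread('pics/m2l_%s.png'%n) for n in('top','scene')]
def st(l):
    W=max(i.shape[1] for i in l);return np.vstack([cv2.copyMakeBorder(i,0,0,0,W-i.shape[1],0) for i in l])
cv2.imwrite('pics/v1.png',st(a));
H=max(i.shape[0] for i in b);o=np.hstack([cv2.copyMakeBorder(i,0,H-i.shape[0],0,0,0) for i in b]);print(o.shape);cv2.imwrite('pics/v2.png',cv2.resize(o,None,fx=.9,fy=.9))"
```

```text
top outer ((540.5542602539062, 7.233379364013672), (15.32795238494873, 86.07230377197266), 0.845220685005188)
top outer ((586.039794921875, 11.13148021697998), (68.68162536621094, 34.84026336669922), 8.614852905273438)
top hole ((585.2809448242188, 10.611743927001953), (58.986637115478516, 25.819629669189453), 9.453410148620605)
scene outer ((537.4307250976562, 1.3308773040771484), (38.60749053955078, 45.97801208496094), 47.71830368041992)
scene outer ((582.07861328125, 13.166020393371582), (68.50096893310547, 34.885128021240234), 8.396656036376953)
scene outer ((624.2728881835938, 27.340621948242188), (44.341102600097656, 52.93824005126953), 47.75908279418945)
(576, 864, 3)
```

View pics/v1.png

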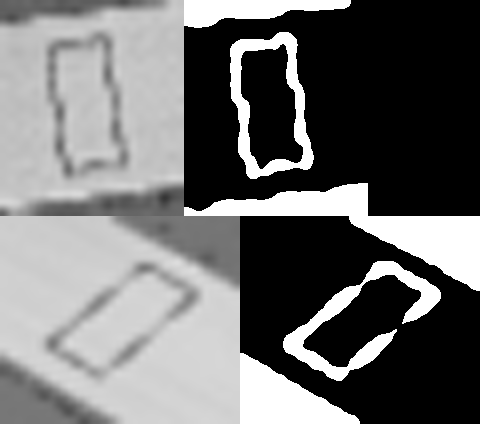

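View pics/v2.png

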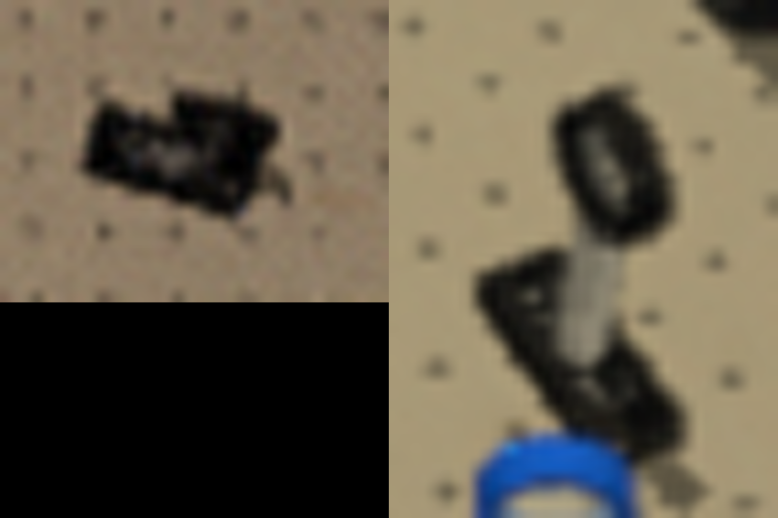

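The outline is at about (584,12) mm with yaw 8.5° (top and scene differ by 3.6 and 2.3 mm, near the calibration limit). The foot corners are clear in both views, at v2 (85,172), (100,105), (240,215) in top and (475,285), (685,430) in scene.

```bash
python3 - <<'E'
from h import *
T=bot.read_camera("top");S=bot.read_camera("scene")
f=lambda p,o:(np.array(p,float)+.5)/10.8-.5+o
tp=f([[100,105],[85,172],[240,213]],[336,198]); w=ray(T,tp,.010)*1000
print("top NWcorner,SW,SE",w[:,:2].round(1).tolist())
d=w[2]-w[1];print("len",np.linalg.norm(d[:2]),"yaw y-axis",np.degrees(np.arctan2(-d[1],-d[0]))-90, "short",np.linalg.norm((w[0]-w[1])[:2]))
print("centre top",((w[0]+w[2])/2).round(1))
sp=f([[475-389,283],[555-389,248],[686-389,425]],[312,264]);w=ray(S,sp,.010)*1000
print("scene left,top,right",w[:,:2].round(1).tolist())
d=w[2]-w[1];print("len",np.linalg.norm(d[:2]),"yaw",np.degrees(np.arctan2(-d[1],-d[0]))-90,"short",np.linalg.norm((w[0]-w[1])[:2]))
print("centre scene",((w[0]+w[2])/2).round(1))
# prediction check
for x,y,yaw in((np.r_[((w[0]+w[2])/2)[:2],-15.5]),):
    pass
E
```

```text
top NWcorner,SW,SE [[511.8, -325.6], [488.2, -319.6], [474.7, -372.6]]
len 54.689202259472665 yaw y-axis -14.307920539756097 short 24.317026839576606
centre top [ 493.2 -349.1   10. ]
scene left,top,right [[483.2, -319.4], [505.6, -325.7], [489.3, -380.5]]
len 57.24596533146599 yaw -16.57772211759071 short 23.2844084080399
centre scene [ 486.2 -349.9   10. ]
```

Foot size checks: 55–57 by 23–24 mm, against 58 by 24. The yaw is about -15.5° and the centre about (490,-349.5). I'll check IK for all the poses and cross-check the pad against the image.

```bash
cat >> h.py <<'E'
from scipy.spatial.transform import Rotation as Ro
def down(deg):
    s=np.radians(deg);c,n=np.cos(s),np.sin(s)
    return Ro.from_matrix(np.array([[c,n,0],[n,-c,0],[0,0,-1.]])).as_rotvec()
YAW=8.5; OUT=np.array([.584,.012])
bx=np.array([np.cos(np.radians(YAW)),np.sin(np.radians(YAW))]);by=np.array([-bx[1],bx[0]])
ORG=OUT+.150*by
LENS=np.array([.4897,-.3495]);LYAW=-15.5
E
python3 - <<'E'
from h import *
T=bot.read_camera("top");S=bot.read_camera("scene")
pad=ORG-.098*bx
print("org",ORG,"pad",pad, "top px",proj(T,np.r_[pad,.15]),"scene px",proj(S,np.r_[pad,.15]))
for a in(0,180):
  for nm,p,z,y in(("lens",LENS,.2,LYAW),("lens",LENS,.059,LYAW),("out",OUT,.2,YAW-90),("out",OUT,.069,YAW-90),("out2",OUT,.069,YAW+90),("pad",pad,.2,YAW+90),("pad0",pad,.125,YAW),("pad",pad,.125,YAW+90)):
    q=bot.inverse_kinematics(np.r_[p,z],down(y+a)); print(a,nm,y,None if q is None else np.round(q,2))
E
```

```text
org [0.56182859 0.16035238] pad [0.46490503 0.14586706] top px [[215.25299081 211.75472635]] scene px [[202.37307205 169.70032318]]
0 lens -15.5 [-0.82  0.24  1.54  0.    1.37 -0.55]
0 lens -15.5 [-0.82  0.39  1.64  0.    1.11 -0.55]
0 out -81.5 [-0.19  0.19  1.59 -0.    1.36  1.24]
0 out -81.5 [-0.19  0.33  1.69 -0.    1.12  1.24]
0 out2 98.5 [-0.19  0.33  1.69 -0.    1.12 -1.91]
0 pad 98.5 [ 0.06 -0.06  1.85 -0.    1.35 -1.66]
0 pad0 8.5 [ 0.06  0.02  1.93 -0.    1.19 -0.09]
0 pad 98.5 [ 0.06  0.02  1.93 -0.    1.19 -1.66]
180 lens -15.5 [-0.82  0.24  1.54 -0.    1.37  2.59]
180 lens -15.5 [-0.82  0.39  1.64 -0.    1.11  2.59]
180 out -81.5 [-0.19  0.19  1.59 -0.    1.36 -1.91]
180 out -81.5 [-0.19  0.33  1.69 -0.    1.12 -1.91]
180 out2 98.5 [-0.19  0.33  1.69 -0.    1.12  1.24]
180 pad 98.5 [ 0.06 -0.06  1.85 -0.    1.35  1.48]
180 pad0 8.5 None
180 pad 98.5 [ 0.06  0.02  1.93 -0.    1.19  1.48]
```

The predicted pad pixels match the image: top (215.3,211.8) against about (215.8,211.3), scene (202.4,169.7) against (202.4,170). So the bench pose is good. Next is the move to the lens.

```bash
python3 - <<'E'
from h import *
p=bot.current_ee_pos();bot.line_to([p[0],p[1],.28],max_speed=.3)
r=down(LYAW)
bot.goto(np.r_[LENS,.25],r); bot.set_gripper(.55,10)
bot.line_to(np.r_[LENS,.14],max_speed=.25)
print(bot.current_clock(),bot.current_ee_pos(),bot.current_contact_force(),bot.current_opening())
for n,(y0,y1,x0,x1) in(("top",(190,235,325,385)),("scene",(235,325,290,380))):
    im=bot.read_camera(n)["pixels"];cv2.imwrite(f"pics/a_{n}.png",cv2.resize(im[y0:y1,x0:x1],None,fx=6,fy=6,interpolation=cv2.INTER_CUBIC))
E
```

```text
5.4333 [ 0.49017989 -0.35000153  0.14113882] [0.86789431 0.02558135 0.07188281] 0.549004084907143
```

View pics/a_scene.png

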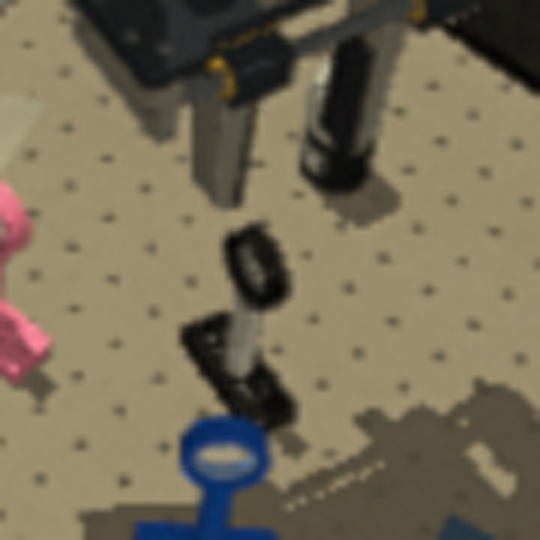

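The fingers straddle the ring: the left tip is at crop (225,195), the right one lies in front of the can, and the ring is at (258,265). I'll descend and close in stages, watching the force.

```bash
python3 - <<'E'
from h import *
bot.line_to(np.r_[LENS,.0595],max_speed=.12)
print(bot.current_contact_force())
for o in (.4,.32,.26,.22):
    bot.set_gripper(o,4); print(o,bot.current_opening()*92,np.round(bot.current_contact_force(),2))
print(bot.current_clock())
for n,(y0,y1,x0,x1) in(("top",(190,235,325,385)),("scene",(235,325,290,380))):
    im=bot.read_camera(n)["pixels"];cv2.imwrite(f"pics/b_{n}.png",cv2.resize(im[y0:y1,x0:x1],None,fx=6,fy=6,interpolation=cv2.INTER_CUBIC))
E
```

```text
[ 0.1135392  -1.25450741  0.50848065]
0.4 36.67916644590092 [-0.15  0.19  0.  ]
0.32 29.234279134232082 [ 0.75  0.29 -0.3 ]
0.26 23.917131806288292 [ 0.01 -0.6   0.12]
0.22 20.4894580900974 [ 0.12 -0.23 -0.41]
7.6333
```

View pics/b_scene.png

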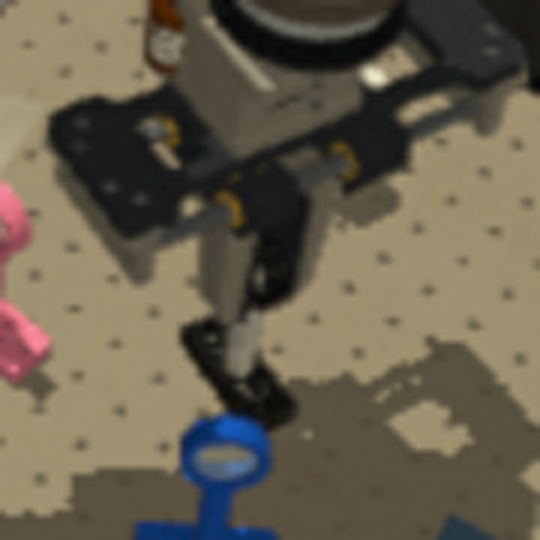

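View pics/b_top.png

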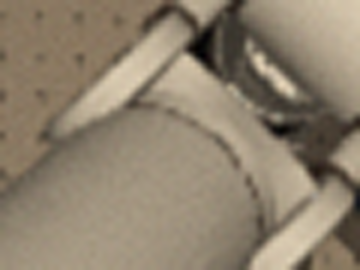

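The ring sits upright between the fingers, at crop (268,265), with no side force. Now grip and lift.

```bash
python3 - <<'E'
from h import *
bot.set_gripper(.17,5);print(bot.current_opening()*92,np.round(bot.current_contact_force(),2))
bot.set_gripper(0,25);print(bot.current_opening()*92,np.round(bot.current_contact_force(),2))
bot.line_to(np.r_[LENS,.20],max_speed=.2)
bot.hold(.2);print(np.round(bot.current_contact_force(),2),np.round(bot.current_ft_torque(),3))
bot.goto(np.r_[OUT,.16],down(YAW-90))
print(bot.current_clock(),bot.current_ee_pos(),bot.current_opening()*92)
im=bot.read_camera("scene")["pixels"];cv2.imwrite("pics/c_scene.png",cv2.resize(im[130:250,200:320],None,fx=5,fy=5,interpolation=cv2.INTER_CUBIC))
im=bot.read_camera("top")["pixels"];cv2.imwrite("pics/c_top.png",cv2.resize(im[150:230,200:310],None,fx=6,fy=6,interpolation=cv2.INTER_CUBIC))
E
```

```text
15.553030507910316 [ 0.57 -0.05  0.2 ]
10.773569877775904 [-0.06  0.26 -0.33]
[-0.25 -0.47 -2.3 ] [-0.024  0.067  0.064]
10.8833 [0.58411947 0.01135425 0.16004484] 10.801282113050739
```

View pics/c_scene.png

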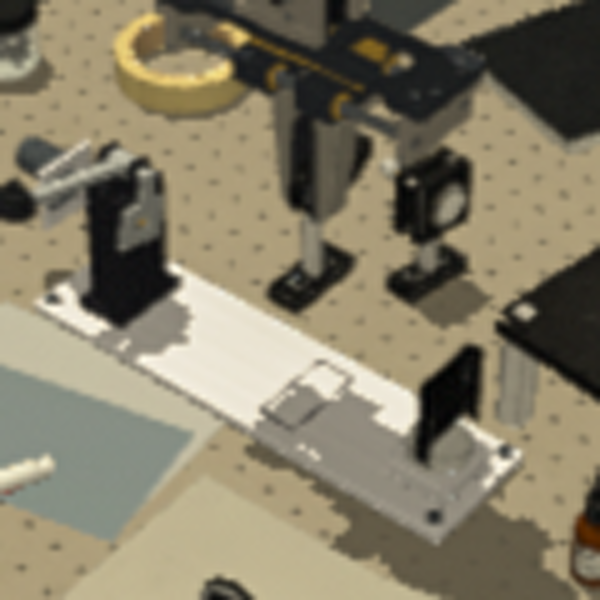

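View pics/c_top.png

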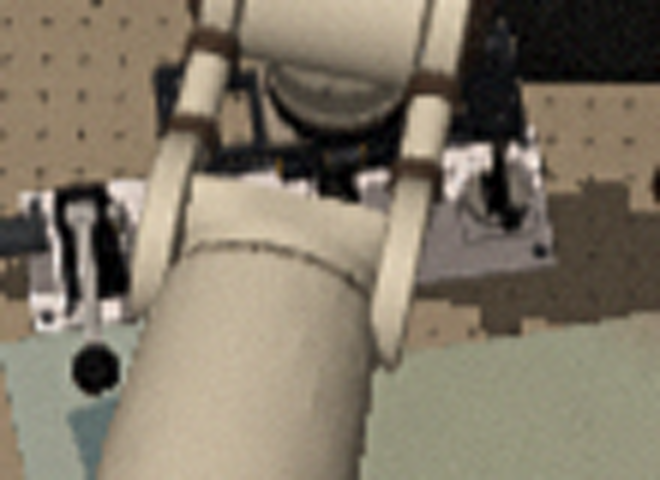

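The lens is held upright by its ring (foot at crop (310,277)) and the outline at (308,392) is still free. I'll lower it to a hover and compare the foot with the outline in the scene view.

```bash
python3 - <<'E'
from h import *
bot.line_to(np.r_[OUT,.082],max_speed=.12)
print(bot.current_clock(),bot.current_ee_pos())
c=bot.read_camera("scene");im=c["pixels"]
p=bot.current_ee_pos();zt=p[2]-.0595+.010
cor=np.array([p[:2]+a*.029*bx+b*.012*by for a,b in((1,1),(1,-1),(-1,-1),(-1,1))])
x0,y0=235,180;S=10
v=cv2.resize(im[y0:y0+50,x0:x0+50],None,fx=S,fy=S,interpolation=cv2.INTER_CUBIC)
cv2.imwrite("pics/d_raw.png",v.copy())
for z,col in((zt,(0,255,0)),):
    q=((proj(c,np.c_[cor,np.full(4,z)])-[x0,y0]+.5)*S-.5).astype(np.int32);cv2.polylines(v,[q],True,col,1);print(q.tolist())
cv2.imwrite("pics/d_ov.png",v)
E
```

```text
11.7833 [0.58475229 0.01184066 0.0828657 ]
[[301, 167], [361, 199], [245, 297], [185, 263]]
```

View pics/d_ov.png

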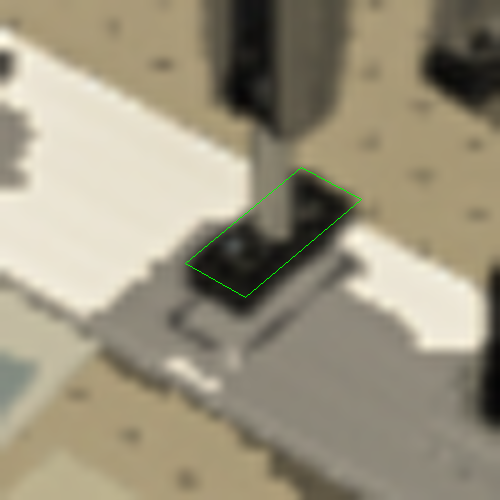

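View pics/d_raw.png

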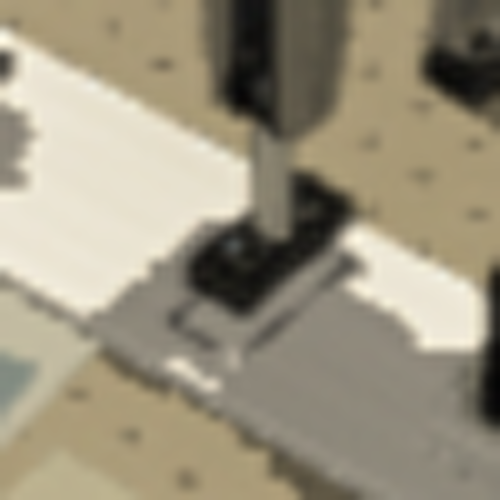

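The foot hovers above the outline, about 1 px to the lower left of its kinematic prediction, the same direction as the scene camera's own bias. I'll lower it to about 2 mm and compare extents by casting the dark mask onto planes.

```bash
cat > m3.py <<'E'
from h import *
def meas(tag,zoff=.0595,p=None,gyaw=YAW):
    c=bot.read_camera("scene");im=c["pixels"]
    if p is None:p=bot.current_ee_pos()
    zb=p[2]-zoff;zt=zb+.010
    x0,y0,S=240,185,10
    v=cv2.resize(im[y0:y0+45,x0:x0+45],None,fx=S,fy=S,interpolation=cv2.INTER_CUBIC)
    cs0=(proj(c,np.r_[p[:2],zt])[0]-[x0,y0]+.5)*S
    m=(v.max(2)<75).astype(np.uint8)*255
    m[:int(cs0[1])-85]=0
    m=cv2.morphologyEx(m,cv2.MORPH_OPEN,np.ones((9,9)))
    cs,_=cv2.findContours(m,cv2.RETR_EXTERNAL,cv2.CHAIN_APPROX_NONE)
    pts=np.vstack([k for k in cs if cv2.contourArea(k)>1500])[:,0,:]
    ax=np.stack([bx,by])
    act=ray(c,(pts+.5)/S-.5+[x0,y0],zt)[:,:2]@ax.T
    cor=np.array([np.r_[p[:2]+a*.029*bx+b*.012*by,z] for a in(1,-1) for b in(1,-1) for z in(zb,zt)])
    pre=ray(c,proj(c,cor),zt)[:,:2]@ax.T
    o=OUT@ax.T
    out=np.array([.58208,.01317])@ax.T
    print(tag,"act-pred mm  min",((act.min(0)-pre.min(0))*1e3).round(1),"max",((act.max(0)-pre.max(0))*1e3).round(1),"| outline(scene)-OUT",((out-o)*1e3).round(1),"TCP-OUT",((p[:2]@ax.T-o)*1e3).round(1))
    cv2.drawContours(v,cs,-1,(0,0,255),1)
    q=cv2.convexHull(((proj(c,cor)-[x0,y0]+.5)*S-.5).astype(np.int32));cv2.polylines(v,[q],True,(0,255,0),1)
    cv2.imwrite(f"pics/{tag}.png",v)
E
python3 - <<'E'
from m3 import *
bot.line_to(np.r_[OUT,.0725],max_speed=.06);bot.hold(.2)
meas("e1")
E
```

```text
e1 act-pred mm  min [  0.1 -81.5] max [10.9  1.4] | outline(scene)-OUT [-1.7  1.4] TCP-OUT [ 0.2 -0.1]
```

View pics/e1.png

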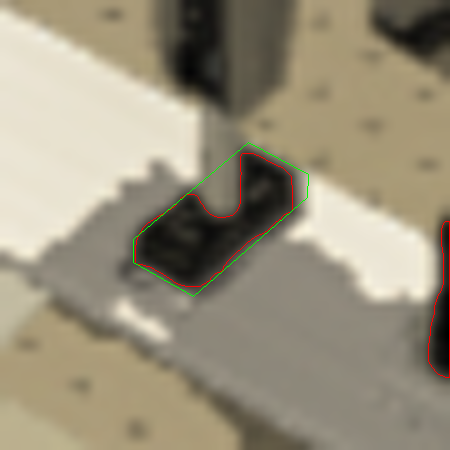

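The extents agree with the outline offset to within 1–2 mm. I'll set it down while holding and look again before letting go.

```bash
python3 - <<'E'
from m3 import *
z=.0715
while z>.0675:
    bot.line_to(np.r_[OUT,z],max_speed=.03); f=bot.current_contact_force()
    print(round(bot.current_ee_pos()[2],4),np.round(f,2))
    if f[2]>1.0: break
    z-=.0008
bot.hold(.1);print(bot.current_clock(),bot.current_contact_force(),bot.current_ee_pos())
meas("f1")
im=bot.read_camera("scene")["pixels"]
cv2.imwrite("pics/f1z.png",cv2.resize(im[190:230,240:285],None,fx=14,fy=14,interpolation=cv2.INTER_CUBIC))
E
```

```text
0.0714 [-0.02  0.23 -2.91]
0.0706 [-0.6  -0.86 -2.31]
0.0698 [ 0.11  0.04 -2.86]
0.0694 [ 0.67  1.7  -0.56]
0.0694 [-3.15  0.14  4.68]
13.7417 [-1.59699246  0.30621064  5.57421807] [0.58440624 0.01199424 0.06938265]
f1 act-pred mm  min [ -0.4 -79.7] max [13.6  1.3] | outline(scene)-OUT [-1.7  1.4] TCP-OUT [ 0.4 -0.1]
```

View pics/f1z.png

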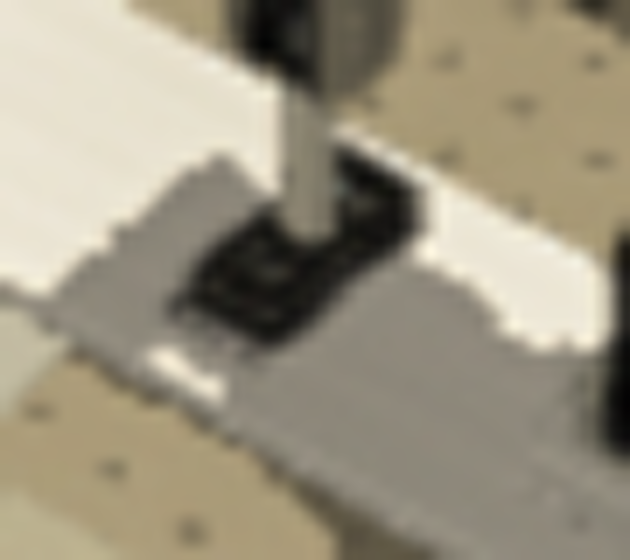

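View pics/f1.png

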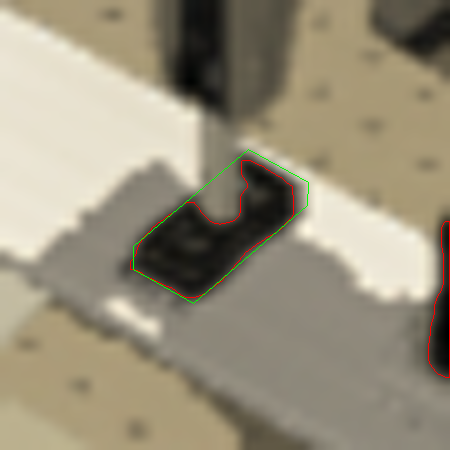

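The foot is down. A thin strip of outline still shows beyond the -x end, at f1z (180,300)–(250,345). I'll measure the gap with intensity profiles on the plate plane, before and after.

```bash
cat > prof.py <<'E'
from h import *
def prof(now,old):
    c=bot.read_camera("scene")if now is None else now
    C=np.array([.58208,.01317])
    def s(im,P):
        q=proj(c,np.c_[P,np.full(len(P),.01)]).astype(np.float32)
        return cv2.remap(im.max(2),q[:,:1],q[:,1:],cv2.INTER_CUBIC)[:,0]
    d=np.arange(-40,-20,1.)
    acc=lambda im,e,f,rng,dd:np.mean([s(im,C+np.outer(dd/1e3,e)+t*f) for t in rng],0).astype(int).tolist()
    print("x end d",d.astype(int).tolist())
    for im in(old,c["pixels"]):print("   ",acc(im,bx,by,(-.004,-.002,0,.002,.004),d))
    d=np.arange(-22,-4,1.);print("-y side d",d.astype(int).tolist())
    for im in(old,c["pixels"]):print("   ",acc(im,by,bx,(-.02,-.015,-.01,-.005,0,.005,.01),d))
    d=np.arange(22,4,-1.);print("+y side d",d.astype(int).tolist())
    for im in(old,c["pixels"]):print("   ",acc(im,by,bx,(-.022,-.018,-.014),d))
if __name__=="__main__": prof(None,cv2.imread("pics/scene0.png"))
E
python3 prof.py
```

```text
x end d [-40, -39, -38, -37, -36, -35, -34, -33, -32, -31, -30, -29, -28, -27, -26, -25, -24, -23, -22, -21]
    [235, 235, 236, 236, 234, 228, 217, 201, 186, 175, 174, 184, 197, 214, 224, 232, 235, 236, 235, 234]
    [191, 171, 156, 147, 140, 134, 128, 122, 117, 112, 109, 103, 96, 83, 69, 53, 40, 31, 27, 27]
-y side d [-22, -21, -20, -19, -18, -17, -16, -15, -14, -13, -12, -11, -10, -9, -8, -7, -6, -5]
    [235, 235, 235, 235, 232, 223, 210, 197, 190, 191, 199, 212, 222, 229, 234, 235, 234, 234]
    [142, 143, 144, 145, 143, 137, 126, 111, 95, 78, 58, 44, 35, 30, 27, 28, 29, 29]
+y side d [22, 21, 20, 19, 18, 17, 16, 15, 14, 13, 12, 11, 10, 9, 8, 7, 6, 5]
    [233, 233, 234, 233, 230, 222, 211, 199, 190, 189, 196, 210, 224, 234, 237, 236, 234, 234]
    [139, 135, 128, 120, 106, 89, 71, 56, 45, 38, 35, 35, 35, 33, 31, 29, 28, 27]
```

In the scene profiles the outline line lies at -30.5 mm and the foot edge at about -26, where it should be -29. So the foot is about 2.7 mm too far along +x. The y direction fits within 0.5 mm. I'll lift, shift by -2.7 mm and set it down.

```bash
python3 - <<'E'
from m3 import *
from prof import prof
P=OUT-.0028*bx
bot.line_to(np.r_[OUT,.0735],max_speed=.05)
bot.line_to(np.r_[P,.0735],max_speed=.05)
z=.0708
while z>.067:
    bot.line_to(np.r_[P,z],max_speed=.03); f=bot.current_contact_force()
    if f[2]>.5: break
    z-=.0008
bot.hold(.1);print(bot.current_clock(),z,bot.current_contact_force(),bot.current_ee_pos())
meas("g1");prof(None,cv2.imread("pics/scene0.png"))
im=bot.read_camera("scene")["pixels"]
cv2.imwrite("pics/g1z.png",cv2.resize(im[190:230,240:285],None,fx=14,fy=14,interpolation=cv2.INTER_CUBIC))
E
```

```text
15.4917 0.06840000000000002 [-1.80388824  0.47566532  5.49342717] [0.58160106 0.01153657 0.06937696]
g1 act-pred mm  min [ -0.8 -79.4] max [16.4  1.3] | outline(scene)-OUT [-1.7  1.4] TCP-OUT [-2.4 -0.1]
x end d [-40, -39, -38, -37, -36, -35, -34, -33, -32, -31, -30, -29, -28, -27, -26, -25, -24, -23, -22, -21]
    [235, 235, 236, 236, 234, 228, 217, 201, 186, 175, 174, 184, 197, 214, 224, 232, 235, 236, 235, 234]
    [144, 142, 147, 157, 169, 180, 185, 178, 163, 138, 111, 81, 59, 40, 30, 25, 25, 30, 34, 36]
-y side d [-22, -21, -20, -19, -18, -17, -16, -15, -14, -13, -12, -11, -10, -9, -8, -7, -6, -5]
    [235, 235, 235, 235, 232, 223, 210, 197, 190, 191, 199, 212, 222, 229, 234, 235, 234, 234]
    [143, 143, 144, 144, 143, 137, 125, 111, 96, 78, 58, 44, 35, 31, 28, 28, 28, 27]
+y side d [22, 21, 20, 19, 18, 17, 16, 15, 14, 13, 12, 11, 10, 9, 8, 7, 6, 5]
    [233, 233, 234, 233, 230, 222, 211, 199, 190, 189, 196, 210, 224, 234, 237, 236, 234, 234]
    [139, 134, 124, 113, 96, 77, 57, 41, 30, 23, 22, 25, 26, 27, 27, 25, 25, 26]
```

View pics/g1z.png

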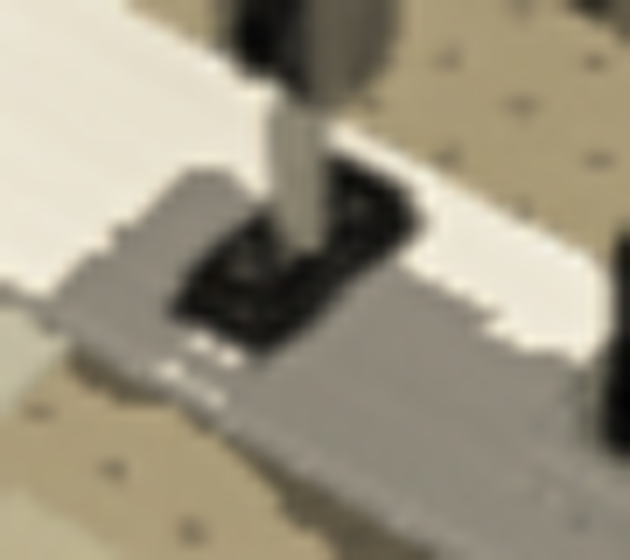

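The foot edge is now at about -29.5 and the -y edge at about -12.6, so the foot covers the outline inside its lines. Release and retreat.

```bash
python3 - <<'E'
from m3 import *
from prof import prof
P=OUT-.0028*bx
bot.line_to(np.r_[P,.0692],max_speed=.03);print(bot.current_contact_force())
bot.set_gripper(.17,5);bot.set_gripper(.5);bot.hold(.1)
p=bot.current_ee_pos();bot.line_to([p[0],p[1],.21],max_speed=.2)
pad=ORG-.099*bx
bot.goto(np.r_[pad,.21],down(YAW-90)); bot.set_gripper(0,20)
print(bot.current_clock(),bot.current_ee_pos(),bot.current_contact_force())
prof(None,cv2.imread("pics/scene0.png"))
im=bot.read_camera("scene")["pixels"];cv2.imwrite("pics/h1.png",cv2.resize(im[150:245,190:310],None,fx=6,fy=6,interpolation=cv2.INTER_CUBIC))
im=bot.read_camera("top")["pixels"];cv2.imwrite("pics/h1t.png",cv2.resize(im[165:215,230:300],None,fx=10,fy=10,interpolation=cv2.INTER_CUBIC))
E
```

```text
[-0.36532776  0.40611922  3.20151124]
19.25 [0.46391539 0.14575935 0.21004295] [ 0.45734821 -0.48046821  0.77087776]
x end d [-40, -39, -38, -37, -36, -35, -34, -33, -32, -31, -30, -29, -28, -27, -26, -25, -24, -23, -22, -21]
    [235, 235, 236, 236, 234, 228, 217, 201, 186, 175, 174, 184, 197, 214, 224, 232, 235, 236, 235, 234]
    [238, 238, 239, 241, 241, 238, 227, 208, 184, 149, 118, 83, 59, 39, 28, 23, 24, 29, 34, 38]
-y side d [-22, -21, -20, -19, -18, -17, -16, -15, -14, -13, -12, -11, -10, -9, -8, -7, -6, -5]
    [235, 235, 235, 235, 232, 223, 210, 197, 190, 191, 199, 212, 222, 229, 234, 235, 234, 234]
    [154, 153, 153, 152, 150, 143, 130, 115, 100, 81, 61, 46, 36, 31, 28, 28, 29, 30]
+y side d [22, 21, 20, 19, 18, 17, 16, 15, 14, 13, 12, 11, 10, 9, 8, 7, 6, 5]
    [233, 233, 234, 233, 230, 222, 211, 199, 190, 189, 196, 210, 224, 234, 237, 236, 234, 234]
    [237, 231, 218, 200, 172, 137, 102, 71, 48, 30, 23, 22, 23, 24, 24, 24, 23, 23]
```

View pics/h1.png

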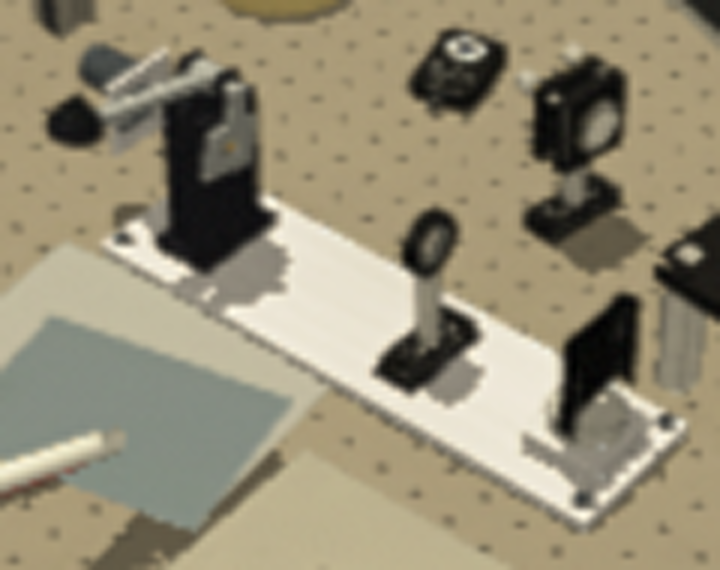

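View pics/h1t.png

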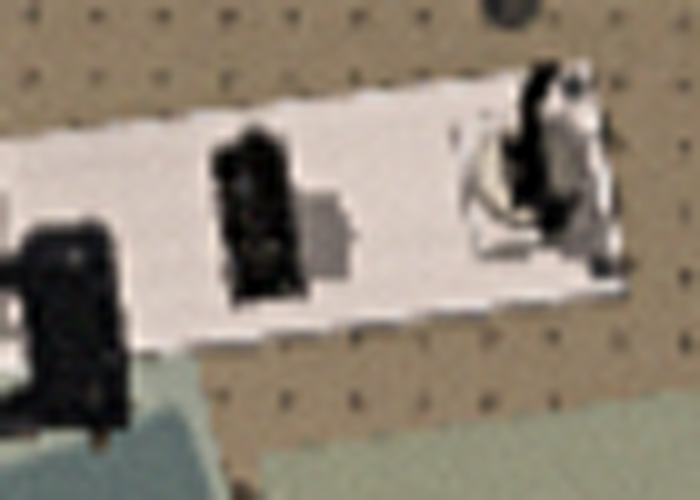

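The lens stands free on the outline, at h1 (425,300). In the top view its edges (7.1–7.6°) run with the plate edge (6.9°), so it is square. The lever arm ends in the pad at h1 (75,122). Now press gently with shut fingers.

```bash
python3 - <<'E'
from h import *
pad=ORG-.099*bx
bot.line_to(np.r_[pad,.156],max_speed=.15)
print(np.round(bot.current_ee_pos(),4),np.round(bot.current_contact_force(),2))
for z in(.150,.144,.138,.132,.128,.1265,.1252):
    bot.line_to(np.r_[pad,z],max_speed=.05);bot.hold(.05)
    print(z,np.round(bot.current_ee_pos(),4),np.round(bot.current_contact_force(),2))
bot.hold(.3);print(bot.current_clock(),np.round(bot.current_ee_pos(),4),np.mean([bot.current_contact_force() for _ in range(10)],0).round(2))
im=bot.read_camera("scene")["pixels"];cv2.imwrite("pics/i1.png",cv2.resize(im[145:225,180:280],None,fx=7,fy=7,interpolation=cv2.INTER_CUBIC))
E
```

```text
[0.4641 0.1457 0.1564] [0.28 0.26 0.05]
0.15 [0.4649 0.1458 0.151 ] [0.6  0.82 1.41]
0.144 [0.4642 0.1457 0.1442] [1.89 0.5  2.56]
0.138 [0.4639 0.1457 0.1381] [ 0.4  -0.03  3.23]
0.132 [0.4639 0.1457 0.1323] [-1.56 -0.91  4.8 ]
0.128 [0.4639 0.1457 0.1284] [ 0.25 -0.14  5.22]
0.1265 [0.4638 0.1457 0.1269] [-0.28  0.32  5.24]
0.1252 [0.4637 0.1457 0.1256] [-0.93  0.01  6.67]
22.375 [0.4638 0.1457 0.1256] [-1.18 -0.58  4.76]
```

View pics/i1.png

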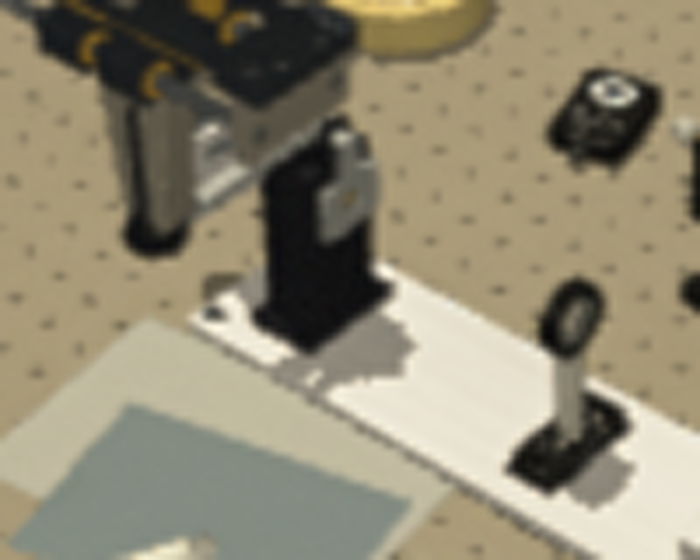

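The fingers sit on the pad at i1 (155,240), with the tip 0.6 mm above the half-travel height. The lens is unmoved. I'll trim the height, average the force and check the pad.

```bash
python3 - <<'E'
from h import *
from prof import prof
pad=ORG-.099*bx
bot.line_to(np.r_[pad,.1246],max_speed=.02)
F=[];Z=[]
for _ in range(15):
    bot.hold(.04);F.append(bot.current_contact_force());Z.append(bot.current_ee_pos()[2])
print(np.mean(F,0).round(2),np.std(F,0).round(2),np.mean(Z).round(4),bot.current_clock(),bot.current_opening())
c=bot.read_camera("scene");im=c["pixels"]
print("pad centre z.1205 px",(proj(c,np.r_[ORG-.1*bx,.1205])-[180,145])*7, "lever mid",(proj(c,np.r_[ORG-.06*bx,.12])-[180,145])*7)
prof(c,cv2.imread("pics/scene0.png"))
cv2.imwrite("pics/j1.png",cv2.resize(im[155:190,185:235],None,fx=14,fy=14,interpolation=cv2.INTER_CUBIC))
t=bot.read_camera("top")["pixels"];cv2.imwrite("pics/j1t.png",cv2.resize(t[120:260,130:400],None,fx=2.9,fy=2.9,interpolation=cv2.INTER_CUBIC))
E
```

```text
[-1.45 -0.46  6.4 ] [0.42 0.45 0.48] 0.1251 23.3 0.007026179035827291
pad centre z.1205 px [[158.26494818 228.74049969]] lever mid [[221.95948547 184.96212158]]
x end d [-40, -39, -38, -37, -36, -35, -34, -33, -32, -31, -30, -29, -28, -27, -26, -25, -24, -23, -22, -21]
    [235, 235, 236, 236, 234, 228, 217, 201, 186, 175, 174, 184, 197, 214, 224, 232, 235, 236, 235, 234]
    [237, 237, 239, 240, 241, 236, 226, 206, 182, 148, 117, 83, 59, 39, 29, 24, 25, 30, 34, 38]
-y side d [-22, -21, -20, -19, -18, -17, -16, -15, -14, -13, -12, -11, -10, -9, -8, -7, -6, -5]
    [235, 235, 235, 235, 232, 223, 210, 197, 190, 191, 199, 212, 222, 229, 234, 235, 234, 234]
    [153, 152, 152, 151, 149, 143, 130, 115, 99, 81, 60, 45, 36, 31, 27, 28, 28, 29]
+y side d [22, 21, 20, 19, 18, 17, 16, 15, 14, 13, 12, 11, 10, 9, 8, 7, 6, 5]
    [233, 233, 234, 233, 230, 222, 211, 199, 190, 189, 196, 210, 224, 234, 237, 236, 234, 234]
    [236, 229, 217, 199, 171, 136, 101, 72, 49, 32, 25, 23, 23, 22, 22, 22, 22, 22]
```

View pics/j1.png

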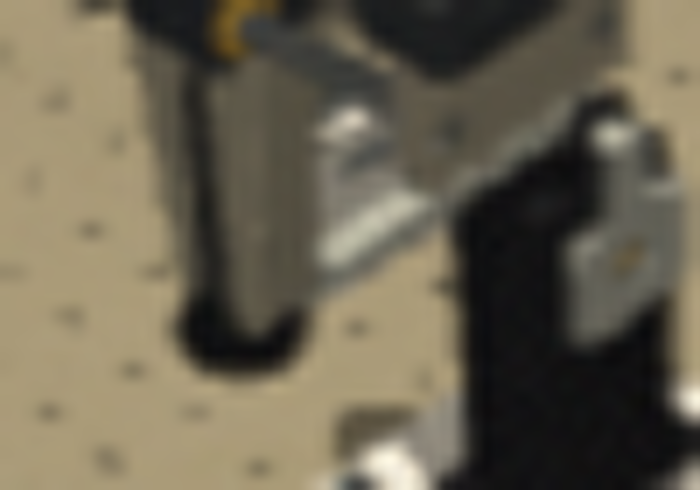

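View pics/j1t.png

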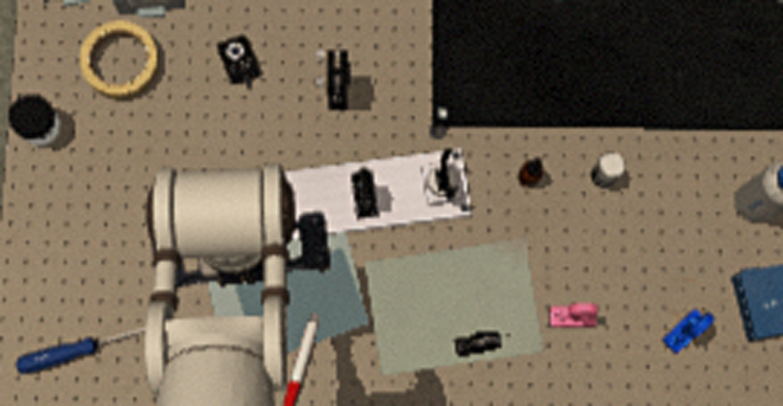

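The tip is at z 125.1 mm and the force is 6.40 N, which is the half-travel value. The lever arm runs level between the ridges at j1 (370,235), the lens is unmoved, and the bystanders in the top view are where they were. Handing in.

```bash
python3 -c "
from workcell import bot
print(bot.job_done())"
```

```text
the job is handed in; nothing more can be done
None
```

I stood the lens mount on the outline and let go of it. I then pressed the shutter lever to half travel and handed in at about 23 s with the fingers still holding it there.

- **Lens:** The first set-down was about 2.7 mm off along bench +x, so I lifted it, shifted it and set it down again before releasing. The last scene profiles put the foot within about 1 mm of the outline. In the top view its edges are within about 1° of the plate edge. The profiles did not change while I pressed the lever.
- **Lever:** The fingertips ended at z 125.1 mm against 125 for half travel. The force was 6.4 N against the stated 6.4 N. The arm looks level between the ridges, though the fingers hide part of it, and no reading went below 125 mm.
- **Bystanders:** By eye, none of those visible in the last top view has moved.
- **Disagreements:** The two cameras differed by 2–4 mm on the outline and about 7 mm on the lens position. I used the mean for both and fixed the final placement from the scene camera alone. A mask-extent check on the foot was spoiled by the beam stop and the post, so I did not use it.

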